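# Lock the washer's drum carriage by feel with its spring pin

### The job

Take the orange-handled locking pin from its grey parking block and set its sprung steel nose into the red-dotted end of the slot in the white lock unit's cover. Lightly pressed down, slide it along the slot towards the other end until the nose drops into the hidden socket of the carriage below, then push the pin fully home, upright with its collar flat on the cover, and let go. Never force the nose: if it comes up hard or is dragged hard against an edge it bends; and leave the detergent, the jar and the tub where they stand.

Things in the scene. Friction and masses are not known exactly. Their poses are not given: they have to be found in the camera images.
- lock_unit: White box-shaped drum-lock unit of a washing machine, fixed to the counter, 280 mm (its x) by 130 mm (its y) by 60 mm high; origin at the centre of its underside, z up. In its flat top (60 mm high) a slot 15 mm wide and 6 mm deep runs along its x axis through the middle, from x = -65 to x = +65 mm. A red dot 20 mm across on the cover at x = -83 mm marks the start end.
- slot_start (a point): Red-dotted end of the slot, at its end wall, on the slot's floor, 54 mm above the counter (unit's x = -65 mm). The floor looks like one plain black strip: soft dust lips without resistance over a hard steel carriage, clamped where it last stopped.
- slot_end (a point): Other end wall of the slot, on its floor (unit's x = +65 mm). The carriage's socket is hidden under the lips: a square hole 14 by 14 mm, 50 mm deep, on the slot's centre line, its centre anywhere from 55 to 110 mm from slot_start (20 to 75 mm short of slot_end), not measured and not visible.
- holder: Fixed grey parking block, 64 by 64 mm, 50 mm high, with a 15 mm hole 40 mm deep in its top, in which the pin stands at the start; origin at the centre of its underside, z up.
- pin: Loose locking pin, 0.1 to 0.2 kg, upright in the parking block. Origin: centre of the underside of its round steel collar (36 mm across, 6 mm thick), z up along the pin. Above it a square orange handle 24 by 24 mm (sides along the pin's x and y), 6 to 62 mm above the origin. The collar rests on the holder's top at the start, on the cover's top when home (origin 60 mm above the counter).
- nose: Round steel nose below the collar, 9 mm across, tip tapered to 5 mm; origin at its tip, z up, 30 mm below the pin's origin when extended. It springs up into the pin by at most 12 mm: 1.5 N to start, 0.5 N more per mm, 7.5 N at 12 mm, where it comes up hard. Over the socket it springs out again. Fully home the tip is 30 mm above the counter. More than 15 N on it, in any direction, bends it.
- detergent: Blue detergent bottle with an orange cap, 68 mm across, 150 mm high, loose; origin at the centre of its underside. Not to be moved.
- jar: Glass jar with a steel cap, 70 mm across, 100 mm high, loose; origin at the centre of its underside. Not to be moved.
- tub: Open green plastic tub, 70 mm across at the rim, 70 mm high, loose; origin at the centre of its underside. Not to be moved.
Not all that is in view belongs to the job. There is more than one size of the pin; the job needs the smallest. Several things look just like the holder: the one meant starts nearest to the robot's base.

How it is judged:
On the way, in this order (a step that is already met when the one before it is completed fails the run):
1. the pin is lifted out of the parking block (z of nose in the frame of holder above 0.052 m), for 0.1 s.
2. the nose presses on the slot's floor at the red-dotted end (tip within 30 mm of that end of the slot) (x of nose in the frame of lock_unit between -0.067 and -0.035 m and y of nose in the frame of lock_unit between -0.009 and 0.009 m and z of nose in the frame of lock_unit between 0.049 and 0.0585 m and contact force between nose and anything else above 0.4 N), for 0.2 s.
3. the nose slides on along the slot's floor, pressed on it, through the stretch before the socket (tip from 31 to 50 mm past the slot's start end) (x of nose in the frame of lock_unit between -0.034 and -0.015 m and y of nose in the frame of lock_unit between -0.009 and 0.009 m and z of nose in the frame of lock_unit between 0.049 and 0.0585 m and contact force between nose and anything else above 0.4 N).
4. the nose has dropped into the socket, its tip at least 6 mm below the slot's floor (x of nose in the frame of lock_unit between -0.03 and 0.06 m and y of nose in the frame of lock_unit between -0.009 and 0.009 m and z of nose in the frame of lock_unit below 0.048 m), for 0.1 s.
At the end, for the whole second after the job is handed in: The pin stands released and at rest in the hidden socket: nose extended with its tip no more than 33.5 mm above the unit's underside (fully home 30), collar within 2.5 mm of the cover, tilted less than 0.08 rad; detergent, jar and tub within 15 mm of where they stood (x of nose in the frame of lock_unit between -0.03 and 0.06 m and y of nose in the frame of lock_unit between -0.009 and 0.009 m and z of nose in the frame of lock_unit below 0.0335 m and z of pin in the frame of lock_unit below 0.0625 m and angle between pin's own z axis and vertical below 0.08 rad and linear speed of pin below 0.01 m/s and distance of each of detergent, jar, tub from where it was at the start of the episode below 0.015 m); the robot touches nothing.
It fails at once if more than 15 N on the nose (it bends) (contact force between nose and anything else above 15 N).
It fails at once if detergent, jar or tub moved by more than 15 mm (distance of any of detergent, jar, tub from where it was at the start of the episode above 0.015 m).
It also fails if it takes over 58 s, if anything falls off the work surface, if the arm or the gripper's body presses on something with over 40 N, if the wrist force passes 120 N, or if a joint passes its speed limit or range.

### The arm

A 6-joint arm with a two-finger parallel gripper is mounted at the origin on the work surface. World frame = base frame: x ahead of the robot, y to its left, z up, the work surface at z = 0. Lengths are in m, angles in rad, forces in N, time in s.
With the tool pointing down it reaches from about 0.35 to 1 m from the base axis. Payload 7.1 kg.
Tool frame: the origin (TCP) lies midway between the tips of the shut fingers; the grasp point (between the pads) lies arm.grip_depth behind it (arm.grip_depth is the distance from the TCP to the grasp point, in m); z points along the fingers, y is the line along which they close (so a half turn about z gives the same grasp; the last joint's range is limited). The gripper opens to 85 mm and grips with 20 to 120 N. Pads are 22 mm wide; open, the fingers measure 114 mm over their backs; the gripper's body (76 mm by 85 mm) begins 54 mm behind the grasp point. The pads swing forward as they close: fully open they stand 13 mm farther back than shut.
Start: joints at [-1.241, 0.423, 1.63, -0, 1.089, -0.019], TCP at [0.214, -0.587, 0.231] pointing down, gripper open.
Joint ranges: [-3, 3], [-0.9, 2.11], [0.09, 2.58], [-1.31, 4.45], [0.11, 2.69], [-2.54, 2.54]. Speed limits (rad/s): [2.39, 2.39, 3.01, 3.14, 3.14, 3.14].

### API

Orientations are given as [roll, pitch, yaw] about the fixed x, y, z axes, in that order (R = Rz(yaw) Ry(pitch) Rx(roll)).
In Python, from cell import arm gives the robot as it stands. Calls block until the motion is done:
- arm.move_to(position, orientation): joint-space move of the TCP to a pose.
- arm.move_straight(position, v=0.15, frame=None): straight line of the TCP; frame=None keeps the orientation; v is the mean speed in m/s.
- arm.goto_joints(angles): joint-space move.
- arm.set_gripper(opening): finger opening in m; the grip force is fixed at half the most; returns when the fingers have stopped.
- arm.pause(seconds).
- arm.inverse_kinematics(position, orientation): joint angles nearest the present ones, or None.
- arm.observe(): the state.
- arm.snapshot(name): name is "side" or "top"; returns the picture (384x512x3 uint8, blue, green, red); there is no depth.
- arm.calibration(name): a dict with "fx", "fy", "cx", "cy" (pixels), "k1" (the pictures are not rectified: a ray, as slopes to the right and down, at radius r is drawn at 1 + k1 r^2 times it, then the intrinsics apply), "position" and "attitude" of the camera in the world. Camera axes: x right, y down, z forward; pixel columns grow to the right and rows downward; lengths in m; the calibration is good to about 2 mm. A picture is of the moment at which its call begins. calibration takes no time and is no camera call.
A pose or a line that the arm cannot do raises arm.Unreachable and nothing moves.
- arm.finish_job(): hands the job in; it is judged then, once.
The state is a dict: "time_s": time; "qpos": joint angles; "dq": joint speeds; "joint_torque": joint torques, N m; "position": TCP position; "tool_rot": TCP orientation; "contact_force": force on the tool from outside, world axes, zero at the start; "moment": the same for the moment, N m; "gripper_width": finger opening in m; "gripper_force": force on a finger pad.
Only numpy, scipy, OpenCV 4.12 (cv2) and the standard library are available. Lean on these libraries where they do the work, as an engineer would, in place of code of your own. Each camera call takes 0.05 s, during which the arm holds its last target. There are 200 camera calls.

## Working session

There is one attempt and no reset: what is moved stays moved. The work goes in short steps, each a Python script; the robot and the scene stay as the last script left them, time stands still between calls to the robot, and variables do not carry over. Pictures are saved under pics/ and viewed, at most 10 in all, crops included, and the job is handed in when it is done.

```bash
ls; mkdir -p pics
python3 - <<'E'
from cell import arm
import cv2
for n in("side","top"):
    im=arm.snapshot(n); cv2.imwrite(f"pics/{n}0.png",im); c=arm.calibration(n); print(n,c)
s=arm.observe(); print(s['time_s'],s['position'],s['tool_rot'],s['contact_force'],arm.grip_depth)
E
```

```text
pics
side {'fx': 364.24404026334986, 'fy': 364.24404026334986, 'cx': 257.6310621926166, 'cy': 190.99357914212848, 'k1': -0.0216378907459211, 'position': array([0.46769947, 0.54981039, 0.72167111]), 'attitude': array([-2.40328146, -0.00899182, -2.97138402])}
top {'fx': 363.8040873743421, 'fy': 363.8040873743421, 'cx': 257.406409260443, 'cy': 188.28702454725047, 'k1': -0.06731794097112395, 'position': array([ 0.35123893, -0.05050631,  1.0857874 ]), 'attitude': array([-2.93149162,  0.00443863, -1.54096907])}
0.1 [ 0.21349423 -0.58690162  0.23064152] [-3.14023575e+00 -4.12198811e-05  3.48802004e-01] [ 0.42815676 -0.4177493   0.30005073] 0.0187
```

View pics/top0.png

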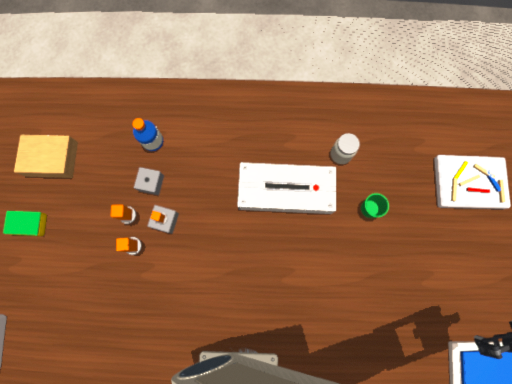

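View pics/side0.png

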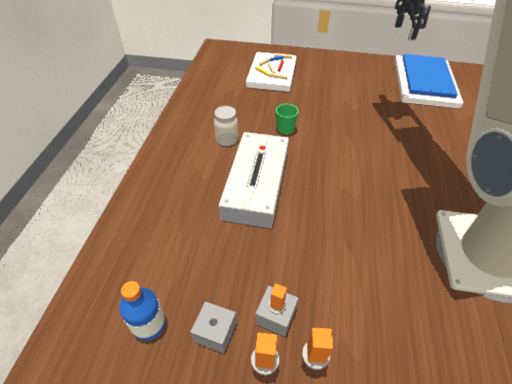

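Top view: the pins are at (121,212) and (127,245), loose and larger, and at (158,216), small and standing in a grey block. Grey blocks are at (148,180), empty, and (162,219). The block at (162,219) is nearest the base and holds the smallest pin, so it fits. The lock unit is at (287,188) with its red dot at (316,188). Next I confirm with a crop and measure.

```bash
cat > h.py <<'E'
import numpy as np, cv2
from scipy.spatial.transform import Rotation as R
from cell import arm
def ray(n,px):
    c=arm.calibration(n); K=np.array([[c['fx'],0,c['cx']],[0,c['fy'],c['cy']],[0,0,1]])
    p=cv2.undistortPoints(np.float64(px).reshape(-1,1,2),K,np.array([c['k1'],0,0,0]))[:,0]
    return c['position'],R.from_euler('xyz',c['attitude']).apply(np.c_[p,np.ones(len(p))])
def onplane(n,px,z):
    o,d=ray(n,px); return o+d*((z-o[2])/d[:,2])[:,None]
def tri(p_side,p_top):
    (a,u),(b,v)=ray('side',p_side),ray('top',p_top); u,v=u[0],v[0]
    s,t=np.linalg.lstsq(np.c_[u,-v],b-a,rcond=None)[0]; P,Q=a+s*u,b+t*v
    return (P+Q)/2,np.linalg.norm(P-Q)
def blobs(m,amin=8):
    n,l,st,c=cv2.connectedComponentsWithStats(m.astype(np.uint8)); return [(st[i],c[i],l==i) for i in range(1,n) if st[i][4]>=amin]
E
python3 - <<'E'
from h import *
np.set_printoptions(precision=4,suppress=True)
T=cv2.imread('pics/top0.png');S=cv2.imread('pics/side0.png')
a=cv2.resize(S[270:384,185:345],(800,570),interpolation=cv2.INTER_CUBIC); cv2.imwrite('pics/c1.png',a)
a=cv2.resize(T[155:265,95:205],(560,560),interpolation=cv2.INTER_CUBIC); b=cv2.resize(T[160:220,230:350],(800,400),interpolation=cv2.INTER_CUBIC)
cv2.imwrite('pics/c2.png',a)
for n,I,roi in(('top',T,(155,225,230,350)),('side',S,(130,230,215,295))):
    h=cv2.cvtColor(I,cv2.COLOR_BGR2HSV).astype(int); M=np.zeros(I.shape[:2],bool); M[roi[0]:roi[1],roi[2]:roi[3]]=1
    red=M&((h[...,0]<6)|(h[...,0]>174))&(h[...,1]>170)&(h[...,2]>150)
    for st,c,_ in blobs(red): print(n,'red',st,onplane(n,c,.06))
    blk=M&(h[...,2]<70)
    for st,c,m in blobs(blk,20):
        p=onplane(n,np.argwhere(m)[:,::-1],.06)[:,:2]; q=p.mean(0); w=np.linalg.svd(p-q,full_matrices=0)[2][0]; e=(p-q)@w
        print(n,'slot?',st,q,w,np.ptp(e),q+w*e.min(),q+w*e.max())
    wh=M&(h[...,1]<45)&(h[...,2]>(215 if n=='top' else 185))
    st,c,m=max(blobs(wh),key=lambda b:b[0][4]); p=onplane(n,np.argwhere(m)[:,::-1],.06)[:,:2].astype(np.float32)
    print(n,'cover',st,cv2.minAreaRect(p))
    org=(h[...,0]>5)&(h[...,0]<20)&(h[...,1]>190)&(h[...,2]>150)
    for st,c,_ in blobs(org): print(n,'orange',st,c)
    gr=(h[...,1]<40)&(h[...,2]>120)&(h[...,2]<205)
    if n=='top':
        for st,c,m in blobs(gr[:, :200],150):
            if 130<c[0]<185 and 160<c[1]<240:
                print('grey',st,c,cv2.minAreaRect(onplane(n,np.argwhere(m)[:,::-1],.05)[:,:2].astype(np.float32)))
E
```

```text
top red [313 185   6   5  20] [[ 0.5778 -0.207   0.06  ]]
top slot? [266 184  42   5  96] [ 0.579  -0.1209] [-0.0091 -1.    ] 0.11860377309125064 [ 0.5796 -0.0638] [ 0.5785 -0.1824]
top cover [ 238  163   98   48 3937] ((0.5787739753723145, -0.12442314624786377), (0.27878111600875854, 0.1305212676525116), 88.96037292480469)
top orange [131 117  13  12 112] [137.4821 122.7321]
top orange [110 204  14  14 191] [116.4712 210.466 ]
top orange [150 211  12  10  79] [155.481  215.4937]
top orange [116 237  14  15 186] [121.9839 243.8656]
grey [134 168  26  24 437] [146.8741 179.6339] ((0.5886775255203247, 0.28737831115722656), (0.06398890167474747, 0.0638444796204567), 80.13505554199219)
grey [148 208  27  25 162] [162.8457 222.142 ] ((0.4747101962566376, 0.2339107096195221), (0.06324566900730133, 0.06358081847429276), 75.22412872314453)
side red [260 146   5   3  12] [[ 0.5793 -0.2084  0.06  ]]
side cover [ 219  132   70   82 3688] ((0.58038330078125, -0.12390139698982239), (0.28435492515563965, 0.13165821135044098), 89.09687805175781)
side orange [121 281  19  20 219] [130.1644 289.8037]
side orange [271 284  16  26 212] [277.6934 298.0236]
side orange [309 328  24  35 418] [319.9091 347.7488]
side orange [255 333   4  16  24] [256.4583 340.3333]
side orange [265 333  10   4  13] [269.9231 334.1538]
side orange [275 334   2  17  22] [275.5 342. ]
side orange [256 351  19  17 275] [264.5964 359.2509]
```

View pics/c1.png

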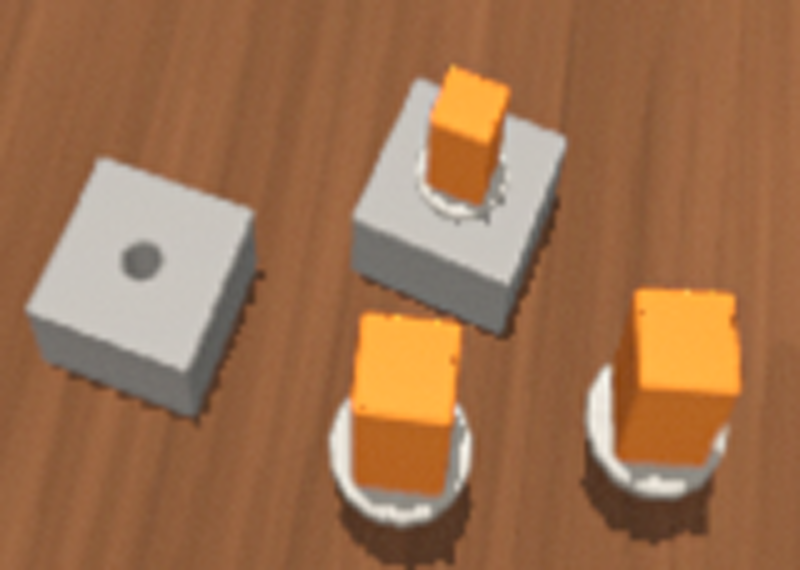

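View pics/c2.png

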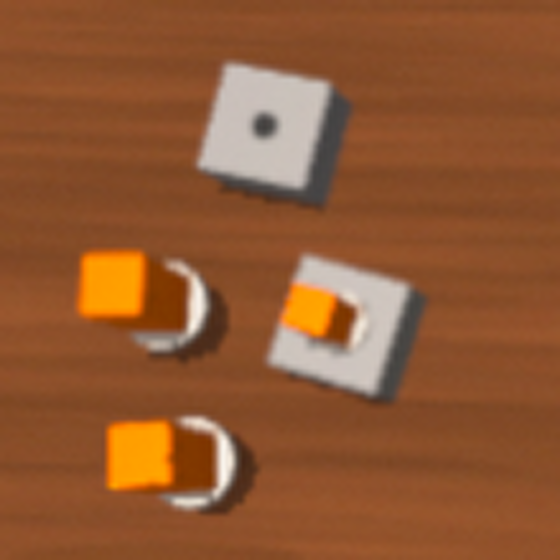

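The crops confirm that the pin in the nearer block (top px 156,215) is the smallest. Its sides look parallel to the block's (about -15°). Next I check the handle position and the neighbours, then go above.

Run:
```python
from h import *
np.set_printoptions(precision=4,suppress=True)
cs=np.array([[455,67],[510,88],[492,140],[432,118]])/5+[185,270]
ct=np.array([[295,284],[338,294],[325,335],[283,322]])/5.09+[95,155]
for n,c in(('side',cs),('top',ct)):
    p=onplane(n,c,.112); d=p[[1,2]]-p[[0,3]]; print(n,p.mean(0),np.degrees(np.arctan2(d[:,1],d[:,0])),np.linalg.norm(np.roll(p,1,0)-p,axis=1))
print('small top tri',tri(cs.mean(0),ct.mean(0)))
print('bigA',tri(np.array([410,365])/5+[185,270],np.array([112,285])/5.09+[95,155]))
print('bigB',tri(np.array([685,340])/5+[185,270],np.array([142,456])/5.09+[95,155]))
print('jar',onplane('top',[[347,141]],.1),'tub',onplane('top',[[376,206]],.07))
arm.set_gripper(.055)
arm.move_to([.474,.234,.22],[np.pi,0,np.radians(75.2)])
s=arm.observe(); print(s['time_s'],s['position'],s['tool_rot'],s['qpos'])
t=s['time_s'];F=[arm.observe()['contact_force'] for _ in range(10)]; print(arm.observe()['time_s']-t,np.mean(F,0),np.std(F,0))
for n in("side","top"): cv2.imwrite(f"pics/{n}1.png",arm.snapshot(n))
a=cv2.imread('pics/side1.png')[170:370,170:400];b=cv2.imread('pics/top1.png')[150:270,90:230]
cv2.imwrite('pics/c3.png',np.hstack([cv2.resize(a,(460,400)),cv2.resize(b,(340,400))]))
```

```text
side [0.4759 0.236  0.112 ] [166.8605 168.1553] [0.0222 0.0215 0.0217 0.0229]
top [0.4749 0.2328 0.112 ] [-101.0947 -104.9598] [0.0211 0.0241 0.0227 0.024 ]
small top tri (array([0.4757, 0.234 , 0.1077]), np.float64(0.0005105650526448877))
bigA (array([0.483 , 0.3369, 0.124 ]), np.float64(0.0010082364158838337))
bigB (array([0.3947, 0.3125, 0.1207]), np.float64(0.002496671799019751))
jar [[ 0.7069 -0.292   0.1   ]] tub [[ 0.5259 -0.378   0.07  ]]
3.5333 [0.4743 0.2335 0.22  ] [3.1415 0.     1.3115] [ 0.4349  0.2969  1.8519 -0.0001  0.9927  0.6943]
0.0 [-0.0249  0.517   0.3353] [0. 0. 0.]
```

View pics/c3.png

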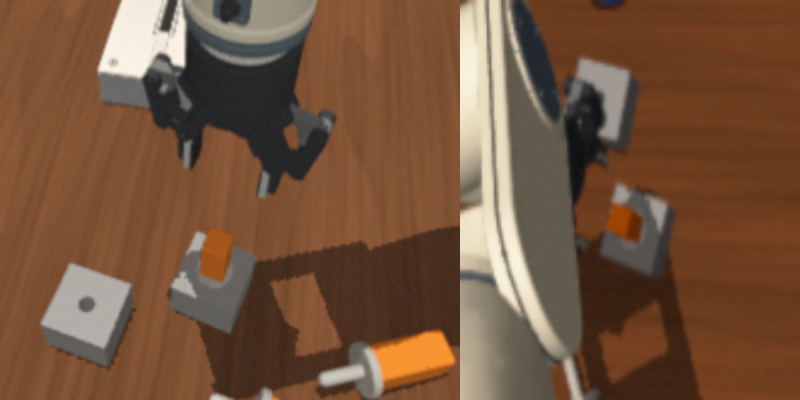

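The gripper is above the right pin, but at least one of the big decoy pins has toppled (side crop 385,370). I need to see where both lie before descending.

Run:
```python
from h import *
im=arm.snapshot('side'); cv2.imwrite('pics/side2.png',im); cv2.imwrite('pics/c4.png',cv2.resize(im[230:384,150:400],(800,493)))
print(arm.observe()['time_s'])
```

```text
3.6833
```

View pics/c4.png

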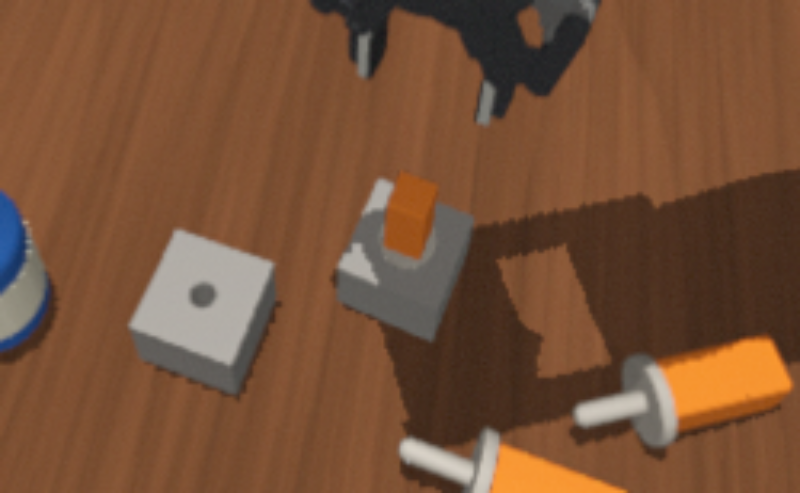

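Both big pins have tipped over, lying at crop (700,390) and (540,470). They were balanced on their noses, and they are clear of the block. The fingers straddle the handle (crop 410,215), so I descend, grip and lift.

Run:
```python
from h import *
np.set_printoptions(precision=4,suppress=True)
rpy=[np.pi,0,np.radians(76)]
arm.move_to([.4753,.234,.15],rpy)
arm.move_straight([.4753,.234,.068],v=.1)
f0=arm.observe()['contact_force']
arm.set_gripper(.0)
s=arm.observe(); print(s['gripper_width'],s['gripper_force'],s['contact_force']-f0,s['position'])
arm.move_straight([.4753,.234,.16],v=.12)
arm.pause(.2)
s=arm.observe(); print(s['gripper_width'],s['contact_force']-f0,s['position'])
arm.move_to([.579,-.17,.16],[np.pi,0,np.radians(90)])
s=arm.observe(); print(s['time_s'],s['position'],s['gripper_width'],s['contact_force']-f0)
for n in("side","top"): cv2.imwrite(f"pics/{n}3.png",arm.snapshot(n))
a=cv2.imread('pics/side3.png')[70:230,180:320]
cv2.imwrite('pics/c5.png',cv2.resize(a,(525,600),interpolation=cv2.INTER_CUBIC))
```

```text
0.023408693361735088 59.05997335910797 [-0.4058 -0.0679  6.5226] [0.4757 0.2342 0.0687]
0.023225002476366805 [ 0.1032  0.5297 -2.9358] [0.4749 0.2338 0.1592]
8.075 [ 0.579  -0.1691  0.1599] 0.023432115618284344 [ 0.2041 -0.0222 -1.363 ]
```

View pics/c5.png

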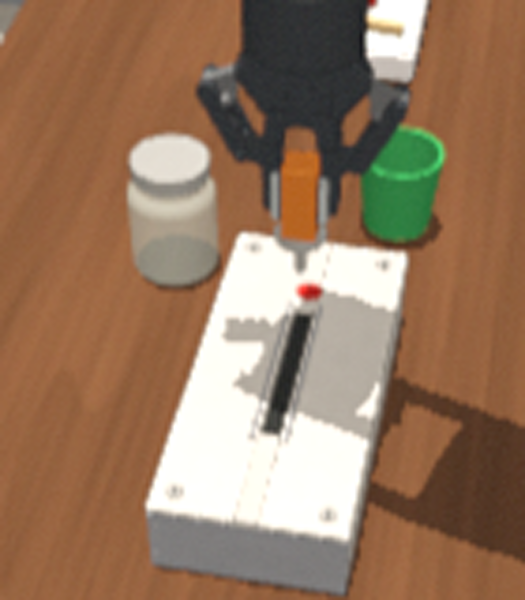

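The pin is gripped upright, with its tip at crop (300,268), the slot running from (302,315) to (272,432), and the dot at (310,291). I check the tip and the slot with the same camera.

Run:
```python
from h import *
np.set_printoptions(precision=4,suppress=True)
S=cv2.imread('pics/side3.png')
print('tip',onplane('side',np.array([[300,268]])/3.75+[180,70],.111))
print('slot',onplane('side',np.array([[302,315],[272,432]])/3.75+[180,70],.054))
g=cv2.cvtColor(cv2.imread('pics/side0.png'),cv2.COLOR_BGR2GRAY)
for r in range(152,190,3):
    row=255.-g[r,235:280]; row[row<110]=0
    if row.sum(): c=235+(row*np.arange(45)).sum()/row.sum(); print(r,round(c,2),onplane('side',[[c,r]],.056)[0,:2],end=' ; ')
T=cv2.cvtColor(cv2.imread('pics/top0.png'),cv2.COLOR_BGR2GRAY); print()
for cc in range(266,308,5):
    col=255.-T[178:196,cc]; col[col<110]=0
    if col.sum(): r=178+(col*np.arange(18)).sum()/col.sum(); print(onplane('top',[[cc,r]],.056)[0,:2],end=' ; ')
```

```text
tip [[ 0.5797 -0.1707  0.111 ]]
slot [[ 0.58   -0.1861  0.054 ]
 [ 0.5807 -0.0672  0.054 ]]
152 235.0 [ 0.6498 -0.1794] ; 155 260.0 [ 0.5805 -0.1796] ; 158 259.09 [ 0.5809 -0.1674] ; 161 258.49 [ 0.5805 -0.1554] ; 164 257.86 [ 0.5802 -0.1437] ; 167 256.91 [ 0.5807 -0.1319] ; 170 255.94 [ 0.5813 -0.1204] ; 173 255.02 [ 0.5817 -0.1091] ; 176 254.09 [ 0.5822 -0.0979] ; 179 253.5 [ 0.5818 -0.0871] ; 182 252.89 [ 0.5814 -0.0764] ; 185 252.55 [ 0.5804 -0.066 ] ; 188 279.0 [ 0.5137 -0.0676] ; 
[ 0.5814 -0.064 ] ; [ 0.58   -0.0785] ; [ 0.5791 -0.093 ] ; [ 0.5807 -0.1075] ; [ 0.58  -0.122] ; [ 0.5799 -0.1365] ; [ 0.579 -0.151] ; [ 0.5793 -0.1655] ; [ 0.5787 -0.1801] ;
```

```bash
cat >> h.py <<'E'
def F(n=4,dt=.02):
    v=[]
    for _ in range(n): arm.pause(dt); v.append(arm.observe()['contact_force'])
    return np.mean(v,0)
X=lambda y:.580+.011*(y+.12)
np.set_printoptions(precision=4,suppress=True)
E
python3 - <<'E'
from h import *
y=-.175
arm.move_straight([X(y),y,.115],v=.1); arm.pause(.2)
b=F(8); b2=F(8); np.save('b.npy',(b+b2)/2); print('base',b,b2); b=(b+b2)/2
for z in np.arange(.110,.0968,-.001):
    arm.move_straight([X(y),y,z],v=.03); f=F()-b; s=arm.observe()
    print(round(z,4),s['position'],f)
    if f[2]>3.3: break
print(arm.observe()['time_s'])
E
```

```text
base [ 0.2845 -0.0605 -1.4227] [-0.0635  0.1506 -1.5963]
0.11 [ 0.5793 -0.175   0.1098] [ 0.0779  0.4043 -0.1366]
0.109 [ 0.5794 -0.175   0.109 ] [ 0.3239 -0.0216 -0.0992]
0.108 [ 0.5794 -0.175   0.108 ] [ 0.0344 -0.1617  0.0378]
0.107 [ 0.5794 -0.175   0.107 ] [-0.2724  0.0215  0.0066]
0.106 [ 0.5794 -0.175   0.106 ] [ 0.3699 -0.2661  0.2649]
0.105 [ 0.5794 -0.175   0.105 ] [-0.5087  0.0832 -0.1903]
0.104 [ 0.5794 -0.175   0.104 ] [ 0.0021  0.017  -0.1506]
0.103 [ 0.5794 -0.175   0.103 ] [-0.1485 -0.0443  0.5139]
0.102 [ 0.5795 -0.175   0.1022] [0.0673 0.0831 1.9363]
0.101 [ 0.5795 -0.175   0.1011] [-0.3273 -0.33    2.1602]
0.1 [ 0.5795 -0.175   0.1001] [-0.1479  0.1141  3.0408]
0.099 [ 0.5795 -0.175   0.0991] [ 0.1712 -0.3006  3.5622]
13.1083
```

Floor contact came exactly at the predicted height. Now I slide in small steps, watching the force.

Run:
```python
from h import *
b=np.load('b.npy'); z=.0985; y=-.175; hist=[]
while y<-.078:
    y+=.002; arm.move_straight([X(y),y,z],v=.03); f=F(3)-b; hist.append((round(y,4),*np.round(f,2)))
    if np.hypot(f[0],f[1])>5 or f[2]<1.6:
        f=F(6)-b; hist.append((y,*np.round(f,2)))
        if np.hypot(f[0],f[1])>4 or f[2]<1.6: break
s=arm.observe(); print(*hist,sep='\n'); print(s['position'],s['time_s'])
```

```text
(-0.173, np.float64(-0.03), np.float64(-1.7), np.float64(3.57))
(-0.171, np.float64(0.72), np.float64(-1.6), np.float64(3.87))
(-0.169, np.float64(0.25), np.float64(-1.65), np.float64(3.92))
(-0.167, np.float64(0.22), np.float64(-1.79), np.float64(3.85))
(-0.165, np.float64(0.07), np.float64(-1.03), np.float64(3.62))
(-0.163, np.float64(-0.36), np.float64(-0.86), np.float64(3.66))
(-0.161, np.float64(0.71), np.float64(-1.56), np.float64(3.66))
(-0.159, np.float64(0.54), np.float64(-1.24), np.float64(3.88))
(-0.157, np.float64(0.27), np.float64(-0.66), np.float64(4.06))
(-0.155, np.float64(-0.15), np.float64(-1.17), np.float64(3.58))
(-0.153, np.float64(-0.15), np.float64(-0.8), np.float64(4.01))
(-0.151, np.float64(-0.51), np.float64(-1.0), np.float64(3.48))
(-0.149, np.float64(-0.09), np.float64(-1.68), np.float64(3.68))
(-0.147, np.float64(0.16), np.float64(-1.21), np.float64(3.85))
(-0.145, np.float64(-0.08), np.float64(-1.11), np.float64(3.55))
(-0.143, np.float64(0.13), np.float64(-1.02), np.float64(3.92))
(-0.141, np.float64(-0.0), np.float64(-1.19), np.float64(3.7))
(-0.139, n
[... 231 characters left out ...]
float64(3.82))
(-0.131, np.float64(0.03), np.float64(-0.9), np.float64(3.34))
(-0.129, np.float64(0.14), np.float64(-0.77), np.float64(3.61))
(-0.127, np.float64(0.44), np.float64(-1.58), np.float64(3.99))
(-0.125, np.float64(-0.24), np.float64(-0.7), np.float64(3.67))
(-0.123, np.float64(0.18), np.float64(-0.97), np.float64(3.58))
(-0.121, np.float64(0.42), np.float64(-1.01), np.float64(3.93))
(-0.119, np.float64(0.29), np.float64(-0.96), np.float64(3.88))
(-0.117, np.float64(0.07), np.float64(-0.13), np.float64(3.65))
(-0.115, np.float64(0.27), np.float64(4.85), np.float64(-0.32))
(-0.11499999999999994, np.float64(0.29), np.float64(5.38), np.float64(-1.0))
[ 0.5794 -0.114   0.0979] 22.2083
```

It dropped at y ≈ -0.115, and the rear edge is pushing it forward (+5 N). I ease forward to unload it, then push down with a force guard.

Run:
```python
from h import *
b=np.load('b.npy'); z=.0985; y=-.115; ok=False
for _ in range(6):
    y+=.001; arm.move_straight([X(y),y,z],v=.02); f=F(4)-b; print(round(y,4),f)
    if abs(f[1])<1: ok=True;break
y0=y
if ok:
    y+=.0015; arm.move_straight([X(y),y,z],v=.02); f=F(4)-b; print(y,f)
    if f[1]<-2: y-=.001; arm.move_straight([X(y),y,z],v=.02)
    for z in np.arange(.0965,.0785,-.002):
        arm.move_straight([X(y),y,z],v=.03); f=F(4)-b; print(round(z,4),f)
        if np.abs(f).max()>4: break
s=arm.observe(); print(s['position'],s['time_s'])
```

```text
-0.114 [-0.3637  3.0377 -1.6004]
-0.113 [-0.0943  1.2167 -0.6358]
-0.112 [ 0.1627 -0.2766  0.2109]
-0.1105 [ 0.2608 -0.3801 -0.0956]
0.0965 [-0.219   0.2123 -0.3131]
0.0945 [-0.2089  0.0032 -0.2035]
0.0925 [-0.0711  0.1446 -0.3938]
0.0905 [-0.1494 -0.0115 -0.8854]
0.0885 [-0.1409  0.089  -0.053 ]
0.0865 [-0.8202 -0.0597 -0.1451]
0.0845 [-0.2679  0.7146 -0.26  ]
0.0825 [0.0988 0.0362 0.3467]
0.0805 [-0.0054 -0.2541  0.3887]
[ 0.5801 -0.1105  0.0804] 26.325
```

Run:
```python
from h import *
b=np.load('b.npy'); x,y=X(-.1105),-.1105
for z in np.arange(.080,.0764,-.0005):
    arm.move_straight([x,y,z],v=.02); f=F(4)-b; print(round(z,4),f)
    if f[2]>5: break
print(arm.observe()['position'])
arm.set_gripper(.05); arm.pause(.2)
arm.move_straight([x,y,.20],v=.12); arm.move_straight([x-.1,y+.15,.25],v=.2)
print(arm.observe()['time_s'],arm.observe()['gripper_width'])
I=arm.snapshot('side'); cv2.imwrite('pics/side4.png',I); cv2.imwrite('pics/c6.png',cv2.resize(I[70:230,180:320],(525,600),interpolation=cv2.INTER_CUBIC))
```

```text
0.08 [ 0.1332 -0.0628  0.005 ]
0.0795 [-0.4798  0.2613  0.2805]
0.079 [-0.2995 -0.5195  0.1792]
0.0785 [-0.8826 -0.16    2.8897]
0.078 [-2.4943  0.2169  8.2333]
[ 0.5802 -0.1105  0.0787]
30.7333 0.050157156550002704
```

View pics/c6.png

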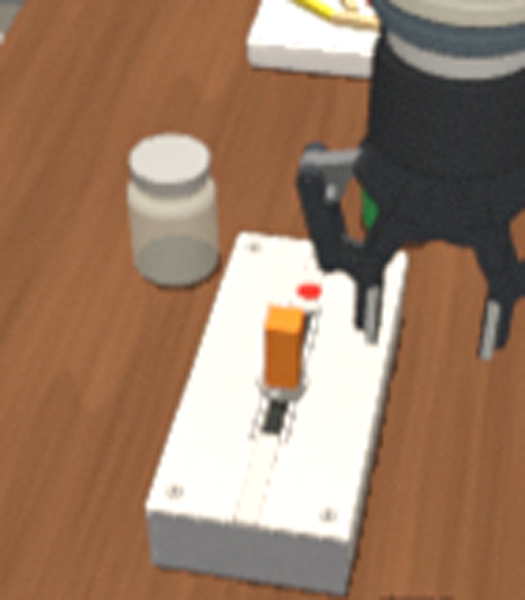

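The pin stands upright on the cover at crop (283,350), with its collar seated at (282,390) and the gripper clear of it. Contact came at the expected TCP height of 0.0787, so I hand the job in.

```bash
python3 -c "
from cell import arm
arm.pause(.3); print(arm.finish_job())"
```

```text
the job is handed in; nothing more can be done
None
```

The pin is seated upright in the hidden socket with its collar on the cover and released; I handed the job in at about 31 s of the 58 s, but the simulator did not report a verdict, and the two larger loose pins toppled beside the parking block during the first approach.

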